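Index a sample carousel by one hole under a reading head

TASK

Bring the tall bottle, which stands opposite the carousel's dished plunger, under the reading head: push the plunger in with the fingertips, turn the carousel by one hole in the direction that brings the bottle there, and let the plunger spring back fully up so that its pin locks in that next hole; do not turn past it. Then move clear. Leave the bottle and the jars untouched in their pockets, lift nothing, and do not disturb the other things on the bench.

Things in the scene. Friction and masses are not known exactly. Their poses are not given: they have to be found in the camera images.
- axis (a point): point on the carousel's vertical turning axis, on top of its grey disc (224 mm across), 40 mm above the bench. Fixed dark steel base 320 mm across; around the disc a fixed aluminium index ring on eight thin posts, 243 to 302 mm in diameter, underside 72 mm and top 82 mm above the bench, with eight holes 45 degrees apart on a 135 mm radius
- pad (a point): centre of the floor of the plunger's black dish, where fingertips press: open upward, 48 mm inside, 56 mm outside diameter, rim 8 mm above the floor. On a steel post on the turning disc, 95 mm from the axis, robot's side, 119 mm above the bench when up. Moves down with the plunger and round with the disc; fingertips in the dish, dragged round the axis, turn the disc
- pin_tip (a point): rounded top of the steel locking pin (10 mm diameter), on a bracket of the plunger 135 mm from the axis. When the plunger is up the tip stands 88 mm above the bench, 6 mm out of its ring hole, and the disc is locked; pressing carries it down under the ring
- plunger (a joint): m pressed down: 0 fully up, 0.022 bottomed; spring about 4 N at first, 7.5 N at the bottom. The disc turns freely from 0.017. Let go between holes, the pin rides under the ring at about 0.016, the disc can still be dragged by the inside of the dish rim, and the pin springs up by itself (to 0) when a hole comes over it. When up, 0.02 rad of play either way
- dial (a joint): angle of the turning disc, rad: about 0 at the start, positive counter-clockwise seen from above; the next holes are at +0.785 and -0.785. It turns with light friction (about 0.12 N m) and stays where it is left
- sample: tall amber bottle, 40 mm diameter and 80 mm high, origin at the centre of its underside; it stands loose in a 12 mm deep pocket of the disc, 82 mm from the axis, directly opposite the plunger, underside 40 mm above the bench
- jar_left: short clear jar, 40 mm diameter and 45 mm high, origin at the centre of its underside, loose in a pocket of the disc, a quarter turn from the plunger, 82 mm from the axis
- jar_right: second short clear jar like the first, in the pocket on the other side
- head (a point): centre of the underside of the reading head, a white cylinder 36 mm in diameter hanging 143 mm above the bench from an arm on a fixed post behind the carousel; it hangs over the path of the bottles, one hole to the left or to the right of the tall bottle
- supply: fixed grey supply box, 70 x 80 x 55 mm, beside the reader's post; origin at the centre of its underside
- beaker: loose glass beaker, 64 mm diameter, 85 mm high, beside the carousel; origin at the centre of its underside
- wash: loose white wash bottle, 60 mm diameter, 150 mm high, beside the carousel; origin at the centre of its underside
- dishes: loose stack of glass dishes, 90 mm diameter, 42 mm high; origin at the centre of its underside
- marker: loose marker pen, 135 mm long, 14 mm thick, lying on the bench; origin on the bench below its barrel, x along the pen
- carton: loose cardboard carton, 110 x 80 x 60 mm; origin at the centre of its underside
Mind the look-alikes: they are no part of the job. What is shaped like the jar_left but black or pink is not meant. Several things have the shape of the sample; the one meant has the colours described above.

How it is judged:
By the outcome, as a careful person would: the job done as asked, in the order asked, and still so for the second after the job is handed in, with the robot touching nothing.
It also fails if it takes over 38 s, if anything falls off the work surface, if the arm or the gripper's body presses on something with over 40 N, if the wrist force passes 120 N, or if a joint passes its speed limit or range.

ROBOT

A 6-joint arm with a two-finger parallel gripper is mounted at the origin on the work surface. World frame = base frame: x ahead of the robot, y to its left, z up, the work surface at z = 0. Lengths are in mm, angles in rad, forces in N, time in s.
With the tool pointing down it reaches from about 325 to 900 mm from the base axis. Payload 6.1 kg.
Tool frame: the origin (TCP) lies between the finger pads; the fingertips stand 11 mm ahead of it and the grasp point (between the pads) lies 8 mm behind it; z points along the fingers, y is the direction in which the jaws open and shut (so a half turn about z gives the same grasp; the last joint's range is limited). The gripper opens to 87 mm and grips with 3 to 60 N. Pads are 19 mm wide; open, the fingers measure 117 mm over their backs; the gripper's body (75 mm by 190 mm) begins 51 mm behind the grasp point.
Start: joints at [1.108, 0.22, 1.526, -0, 1.395, -0.126], TCP at [206.541, 589.878, 233.538] pointing down, gripper open.
Joint ranges: [-2.98, 2.98], [-0.91, 2.08], [0.09, 2.57], [-1.24, 4.39], [0.2, 2.65], [-2.68, 2.68]. Speed limits (rad/s): [2.57, 2.57, 3.01, 3.14, 3.14, 3.14].

INTERFACE

Orientations are given as a rotation vector (axis times angle).
In Python, from workcell import r, optics, order gives the robot as it stands.
- The arm moves only by the tool servo_tool, never from a script. Its argument "motion" is one flat list of numbers, 4 for each row, row after row: the shift along the tool's x, y, z in units of 25 mm (1.0 is 25 mm), then the turn about the tool's z in units of 5 degrees (1.0 is 5 degrees). A call has 1 to 10 rows; each row is the pose to reach, as a shift and turn from the pose commanded when the call began, along the tool's axes at that moment; what a row does not reach only later rows make up. A row lasts 1/12 s, in which the tool goes at most 41.7 mm and 7.16 degrees, less where a joint would pass 70% of its speed; a pose out of reach is approached as far as the arm can. A call with a gripper value outside its range is refused whole. "gripper" is the closure, from 0 (fully open) to 1 (shut), set as the call begins (left out, the last holds). The fingers move at their own pace and stop on an object; "grip_force" is the grip in N (left out, the last holds). Time passes only in rows, so rows that repeat a pose let the fingers close. It gives the time, the measured TCP pose, the force and the opening at its end, in the units of the state.
- r.sense(): the state, without advancing time (a new reading comes with each control period).
- optics.grab_frame(name): name is "side" or "top" or "wrist"; returns a dict with "frame" (420x560x3 uint8, red, green, blue), "camera_matrix" (3x3 intrinsics, pixels), "cam_to_world" (4x4, takes a point from camera to world coordinates). Camera axes: x right, y down, z forward; pixel columns grow to the right and rows downward; lengths in mm; the calibration is good to about 2 mm. A picture is of the moment at which its call begins. There is no depth.
- order.finish_job(): hands the job in, once; it reports no verdict.
The state is a dict: "time": time; "joint_positions": joint angles; "qd": joint speeds; "joint_torque": joint torques, N m; "position": TCP position; "tcp_rot": TCP orientation; "ft_force": force on the tool from outside, world axes, zero at the start; "ft_torque": the same for the moment, N m; "opening": finger opening in mm.
Only numpy, scipy, OpenCV 4.12 (cv2) and the standard library are available. Lean on these libraries where they do the work, as an engineer would, in place of code of your own. Each camera call takes 0.05 s, during which the arm holds its last target.

## Working session

There is one attempt and no reset: what is moved stays moved. The work goes in short steps, Python scripts to look and compute and a tool call to move; the robot and the scene stay as the last step left them, time stands still between calls to the robot, and variables do not carry over. Pictures are saved under pics/ and viewed, and the job is handed in when it is done.

Besides the shell and the picture viewer there is one more tool, called after "Call:" by a JSON object that holds its "op" and its "data", one argument or row to a line. servo_tool: Moves the arm, as the interface text tells. Its arguments: {"type":"object","properties":{"motion":{"type":"array","items":{"type":"number"}},"gripper":{"type":"number"},"grip_force":{"type":"number"}},"required":["motion"]}

```bash
mkdir -p pics
cat > h.py <<'E'
import numpy as np,cv2
from workcell import r,optics,order
def grab(n,f):
    d=optics.grab_frame(n); cv2.imwrite(f'pics/{f}.png',cv2.cvtColor(d['frame'],cv2.COLOR_RGB2BGR))
    np.savez(f'pics/{f}.npz',K=d['camera_matrix'],T=d['cam_to_world'])
    return d
def pix(f,u,v,z):
    d=np.load(f'pics/{f}.npz');K,T=d['K'],d['T']
    ray=T[:3,:3]@np.linalg.solve(K,[u,v,1]);o=T[:3,3]
    return o+ray*(z-o[2])/ray[2]
def proj(f,p):
    d=np.load(f'pics/{f}.npz');K,T=d['K'],d['T']
    c=K@(T[:3,:3].T@(np.array(p,float)-T[:3,3]));return c[:2]/c[2]
def crop(f,x0,y0,x1,y1,s,out):
    im=cv2.imread(f'pics/{f}.png')[y0:y1,x0:x1]
    cv2.imwrite(f'pics/{out}.png',cv2.resize(im,None,fx=s,fy=s,interpolation=cv2.INTER_CUBIC))
E
python3 - <<'E'
from h import *
np.set_printoptions(suppress=True,precision=3)
for n in('top','side','wrist'): print(n,grab(n,n+'0')['cam_to_world'])
print(r.sense())
E
```

```text
top [[  -0.019   -0.997    0.07   492.594]
 [  -1.       0.019    0.009   21.17 ]
 [  -0.01    -0.07    -0.997 1384.766]
 [   0.       0.       0.       1.   ]]
side [[   0.848   -0.298    0.439   56.345]
 [  -0.531   -0.457    0.714 -846.691]
 [  -0.012   -0.838   -0.546  757.699]
 [   0.       0.       0.       1.   ]]
wrist [[  0.331   0.914   0.235 141.472]
 [  0.944  -0.32   -0.084 613.156]
 [ -0.002   0.249  -0.968 384.996]
 [  0.      0.      0.      1.   ]]
{'time': 0.15, 'joint_positions': array([ 1.108,  0.221,  1.527, -0.   ,  1.395, -0.126]), 'qd': array([-0.   , -0.003, -0.005,  0.001, -0.003, -0.001]), 'joint_torque': array([  0.   , -49.519, -38.788,   0.07 ,   0.053,  -0.   ]), 'position': array([206.351, 589.471, 232.66 ]), 'tcp_rot': array([-0.526, -3.097,  0.002]), 'ft_force': array([ 0.582,  1.016, -0.305]), 'ft_torque': array([ 0.03 , -0.018,  0.011]), 'opening': 87.19972155988246}
```

View pics/top0.png

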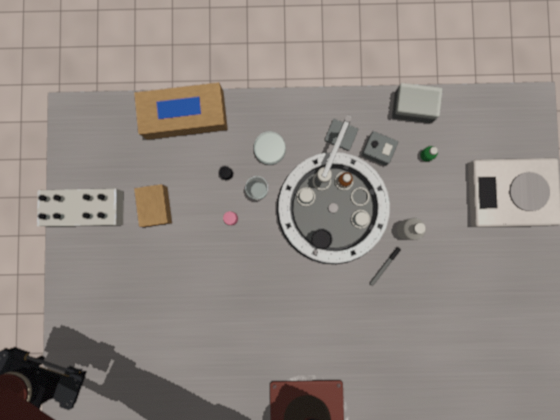

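View pics/side0.png

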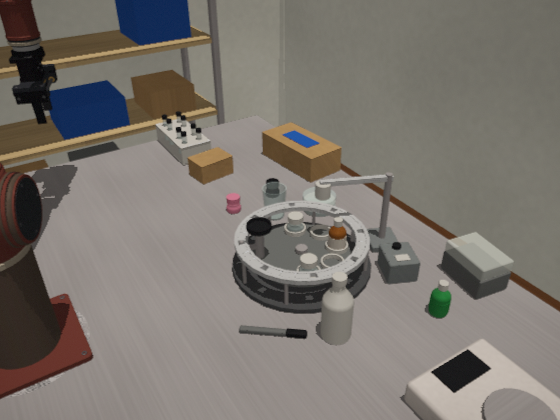

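Run:
```python
from h import *
crop('top0',260,100,450,290,4,'c1'); crop('side0',220,160,420,310,4,'c2')
```

```text
(no output)
```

View pics/c1.png

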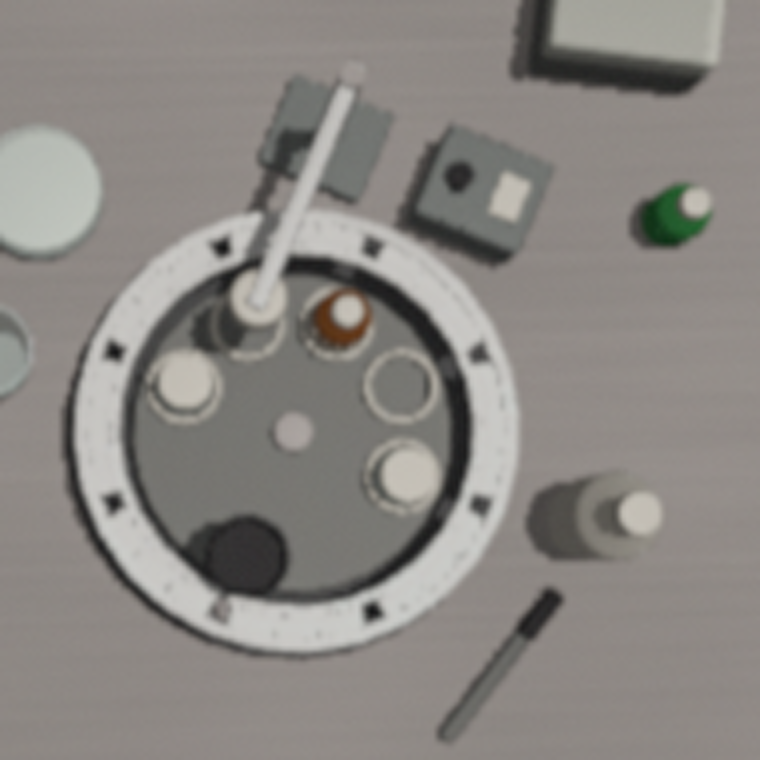

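View pics/c2.png

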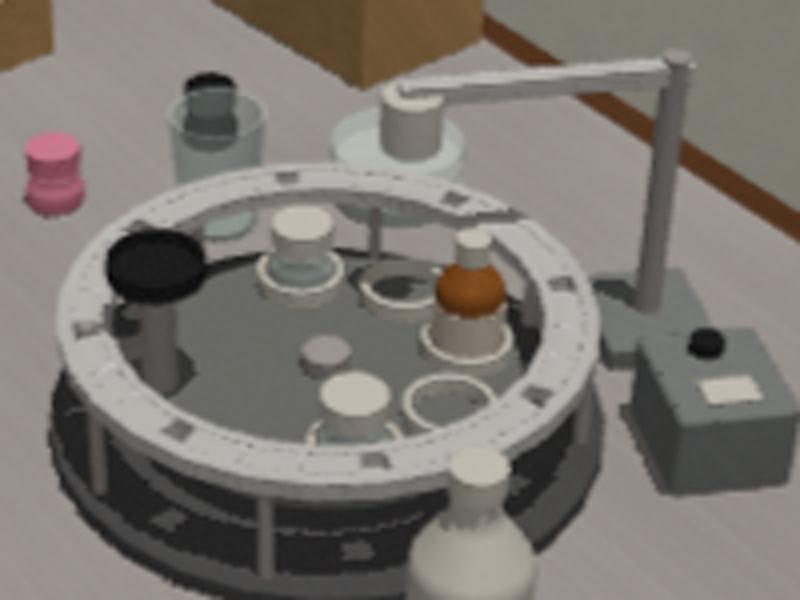

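Run:
```python
from h import *
from scipy.optimize import least_squares
np.set_printoptions(suppress=True,precision=3)
c=lambda u,v:(260+(u+.5)/4-.5,100+(v+.5)/4-.5)
H=[(222,247),(372,247),(478,353),(481,502),(373,611),(115,351),(113,502)]
P=np.array([pix('top0',*c(*h),82)[:2] for h in H])
ang=lambda p,q:np.arctan2(p[:,1]-q[1],p[:,0]-q[0])
def f(q):
    a=ang(P,q); k=np.round((a-q[2])/(np.pi/4))
    return (q[:2]+135*np.c_[np.cos(q[2]+k*np.pi/4),np.sin(q[2]+k*np.pi/4)]-P).ravel()
s=least_squares(f,[*P.mean(0),0.4]);print(s.x,f(s.x))
A=s.x[:2]
for n,(u,v),z in [('pad rim',(245,555),127),('pin',(221,606),88),('head top?',(256,305),170),('bottle cap',(348,311),120),('hub',(293,432),50)]:
    p=pix('top0',*c(u,v),z)[:2];d=p-A;print(n,p,np.hypot(*d),np.degrees(np.arctan2(d[1],d[0])))
for p in [(A[0],A[1],40)]: print(proj('side0',p))
```

```text
[586.068 -81.976   0.369] [ 1.054  0.66   0.734  0.016  0.372 -1.168 -1.352  0.084 -0.453 -0.325
 -0.08   0.778 -0.275 -0.044]
pad rim [499.748 -42.539] 94.90297459375898 155.4456300627649
pin [466.012 -27.58 ] 131.80482119936605 155.62525494006132
head top? [658.407 -51.022] 78.68337380185314 23.166349201254462
bottle cap [ 659.998 -114.877] 80.92028396925595 -23.99032497711131
hub [585.117 -81.844] 0.9608319259377217 172.06347965882588
[300.805 250.385]
```

Candidates: the amber bottle is at top px (346,179). Its look-alikes are the green bottle (430,153), the wash bottle (414,229), and the black (226,173) and pink (230,218) jar shapes. The crop shows the amber bottle in the pocket opposite the black dish at (321,239). The head at about (325,174) is one hole counter-clockwise of it, so the turn is +0.785.

```bash
cat >> h.py <<'E'
from scipy.spatial.transform import Rotation as R
A=np.array([586.,-82.])
def units(target,base=None):
    s=r.sense();M=R.from_rotvec(s['tcp_rot']).as_matrix()
    b=np.array(s['position']) if base is None else np.array(base,float)
    return M.T@(np.array(target,float)-b)/25
def pad(deg,rad=95): 
    t=np.radians(deg);return A+rad*np.array([np.cos(t),np.sin(t)])
np.set_printoptions(suppress=True,precision=3)
E
python3 - <<'E'
from h import *
print(pad(156),units([*pad(156),200]))
E
```

```text
[499.213 -43.36 ] [-19.422 -20.018   1.333]
```

Call:
{"op": "servo_tool", "data": {
  "motion": [-0.4, -0.4, 0, 0, -1.3, -1.3, 0, 0, -2.4, -2.4, 0, 0, -3.5, -3.6, 0, 0, -4.6, -4.7, 0, 0, -5.7, -5.9, 0, 0, -6.8, -7.0, 0, 0, -7.9, -8.1, 0, 0, -9.0, -9.3, 0, 0, -10.0, -10.3, 0, 0],
  "gripper": 1,
  "grip_force": 20
}}

```text
time: 0.98
position: [357.6, 262.0, 233.4]
tcp_rot: [0.526, 3.097, -0.001]
ft_force: [1.2, 0.0, -0.1]
opening: 28.1
```

Call:
{"op": "servo_tool", "data": {
  "motion": [-1.1, -1.1, 0, 0, -2.2, -2.2, 0, 0, -3.3, -3.3, 0.1, 0, -4.4, -4.4, 0.2, 0, -5.5, -5.5, 0.4, 0, -6.6, -6.7, 0.6, 0, -7.7, -7.9, 0.8, 0, -8.6, -8.9, 1, 0, -9.2, -9.5, 1.2, 0, -9.4, -9.7, 1.3, 0]
}}

```text
time: 1.82
position: [499.5, -45.4, 200.2]
tcp_rot: [-0.532, -3.096, 0.001]
ft_force: [-0.4, -0.4, -0.2]
opening: 0.3
```

Run:
```python
from h import *
for n in('top','side','wrist'): grab(n,n+'1')
crop('top1',260,150,400,270,5,'c3'); crop('side1',180,100,420,280,3,'c4')
s=r.sense();print(s['time'],s['position'],s['tcp_rot'],s['ft_force'],s['opening'],units([*pad(156),200]))
print(proj('wrist1',[*pad(156),119]))
```

```text
1.9667 [498.52  -42.029 200.505] [-0.528 -3.095 -0.001] [-0.143  1.625  0.485] 0.6034677876642256 [-0.044 -0.041  0.02 ]
[289.486 223.581]
```

View pics/wrist1.png

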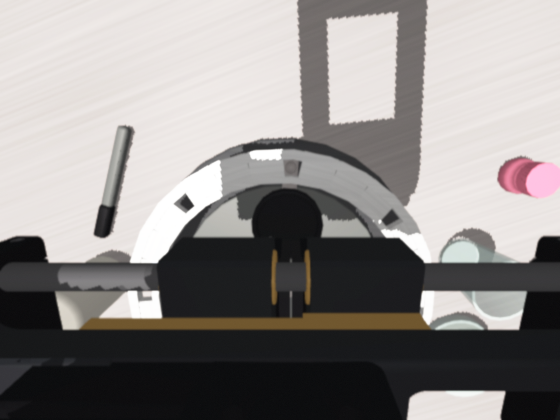

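View pics/c4.png

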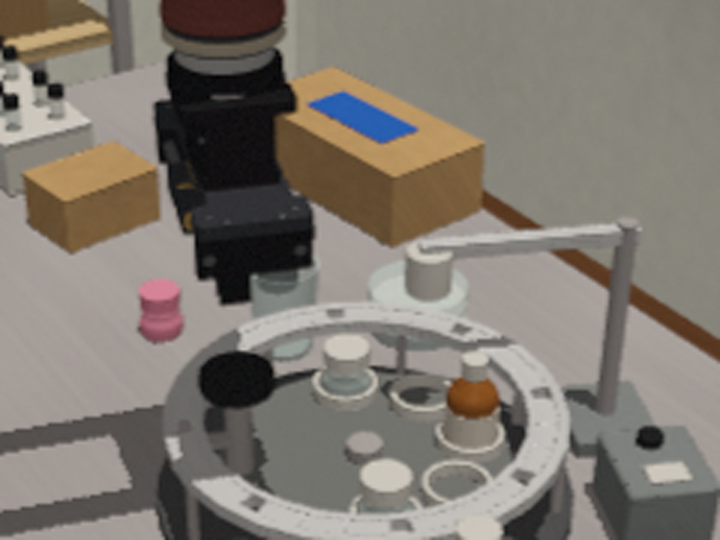

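The pad shows up at wrist px (288,220) against a predicted (289,223). In the side view the fingers are above the dish. I'm descending now.

Call:
{"op": "servo_tool", "data": {
  "motion": [0, 0, 0.4, 0, 0, 0, 1.0, 0, 0, 0, 1.6, 0, 0, 0, 2.0, 0, 0, 0, 2.2, 0, 0, 0, 2.2, 0]
}}

```text
time: 2.47
position: [498.0, -41.2, 144.7]
tcp_rot: [-0.524, -3.095, -0.0]
ft_force: [0.7, 0.8, 0.5]
opening: 0.5
```

Run:
```python
from h import *
for n in('side','wrist','top'): grab(n,n+'2')
crop('side2',190,130,400,300,3.8,'c5')
s=r.sense();print(s['time'],s['position'],s['ft_force'],units([*pad(156),146]))
p=s['position'];print(proj('side2',[p[0],p[1],p[2]-11]),proj('side2',[*pad(156),127]))
```

```text
2.6167 [499.589 -42.094 146.85 ] [-0.059 -0.49   0.271] [-0.002 -0.053  0.034]
[257.873 219.049] [258.154 222.75 ]
```

View pics/c5.png

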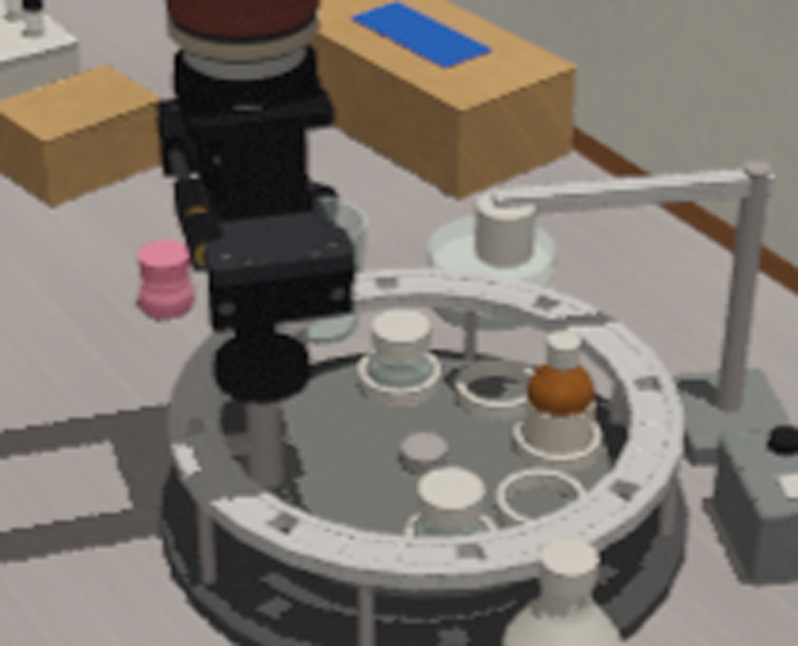

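View pics/wrist2.png

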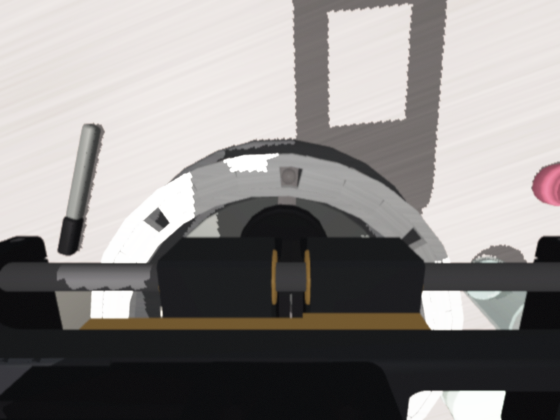

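Call:
{"op": "servo_tool", "data": {
  "motion": [0, 0, 0.2, 0, 0, 0, 0.4, 0, 0, 0, 0.6, 0, 0, 0, 0.7, 0, 0, 0, 0.8, 0, 0, 0, 0.8, 0]
}}

```text
time: 3.12
position: [499.3, -42.4, 126.0]
tcp_rot: [0.527, 3.097, 0.0]
ft_force: [-0.7, 0.1, 4.7]
opening: 0.7
```

Call:
{"op": "servo_tool", "data": {
  "motion": [0, 0, 0.2, 0, 0, 0, 0.4, 0, 0, 0, 0.5, 0, 0, 0, 0.6, 0, 0, 0, 0.6, 0, 0, 0, 0.6, 0]
}}

```text
time: 3.62
position: [499.5, -42.4, 111.8]
tcp_rot: [0.526, 3.096, -0.0]
ft_force: [-1.0, 0.3, 7.4]
opening: 0.4
```

Run:
```python
from h import *
for n in('side','wrist'): grab(n,n+'3')
crop('side3',190,130,400,300,3.8,'c6');crop('wrist3',90,100,490,300,2,'c7')
s=r.sense();print(s['time'],s['position'],s['ft_force'])
for i in range(3): 
  grab('top','t');s=r.sense();print(s['position'],s['ft_force'])
```

```text
3.7167 [499.496 -42.472 111.886] [-1.233  0.522  6.489]
[499.479 -42.452 111.878] [-1.408  0.559  6.824]
[499.465 -42.442 111.903] [-0.761  0.998  6.066]
[499.475 -42.438 111.899] [-1.781 -0.282  6.685]
```

View pics/c6.png

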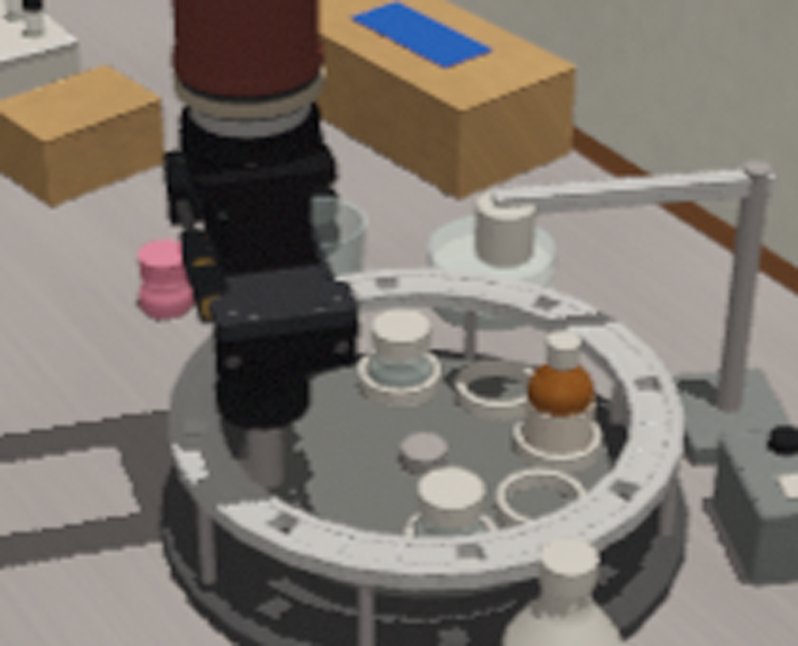

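View pics/c7.png

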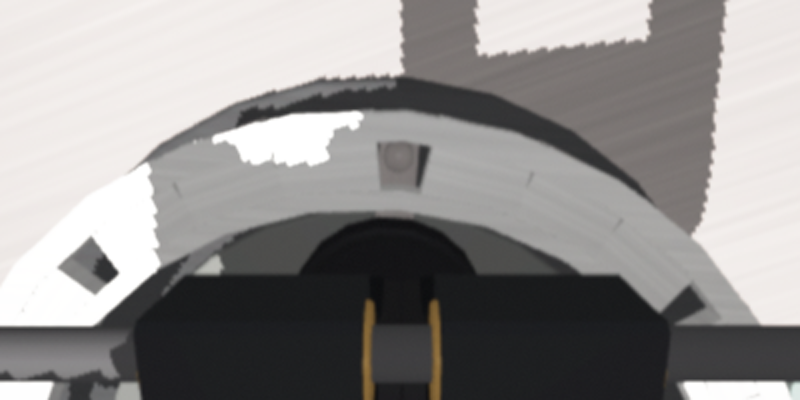

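Run:
```python
from h import *
s=r.sense();M=R.from_rotvec(s['tcp_rot']).as_matrix()
for d in np.arange(2.5,48,2.5):
    v=np.r_[pad(156+d)-pad(156),0]; print(d,(M.T@v/25)[:2].round(2))
```

```text
2.5 [ 0.01 -0.17]
5.0 [ 0.01 -0.33]
7.5 [ 0.01 -0.5 ]
10.0 [-0.   -0.66]
12.5 [-0.02 -0.83]
15.0 [-0.05 -0.99]
17.5 [-0.08 -1.15]
20.0 [-0.12 -1.31]
22.5 [-0.17 -1.47]
25.0 [-0.22 -1.63]
27.5 [-0.28 -1.78]
30.0 [-0.35 -1.94]
32.5 [-0.43 -2.08]
35.0 [-0.51 -2.23]
37.5 [-0.59 -2.37]
40.0 [-0.69 -2.51]
42.5 [-0.78 -2.64]
45.0 [-0.89 -2.77]
47.5 [-1.   -2.89]
```

Call:
{"op": "servo_tool", "data": {
  "motion": [0, 0, 0.07, 0, 0, 0, 0.07, 0, 0.01, -0.17, 0.07, 0, 0.01, -0.33, 0.07, 0, 0.01, -0.5, 0.07, 0, 0, -0.66, 0.07, 0, -0.02, -0.83, 0.07, 0, -0.05, -0.99, 0.07, 0, -0.08, -1.15, 0.07, 0, -0.12, -1.31, 0.07, 0]
}}

```text
time: 4.7
position: [491.7, -74.2, 110.3]
tcp_rot: [0.526, 3.096, 0.001]
ft_force: [-0.2, 1.5, 6.1]
opening: 0.4
```

Run:
```python
from h import *
for n in('wrist','top'): grab(n,n+'4')
crop('wrist4',90,100,490,300,2,'c8');crop('top4',260,150,410,270,5,'c9')
s=r.sense();p=s['position'];print(s['time'],p,s['ft_force'],np.degrees(np.arctan2(p[1]-A[1],p[0]-A[0])),np.hypot(*(p[:2]-A)))
```

```text
4.8 [491.686 -74.956 110.324] [-0.57  -0.442  7.431] 175.7285384912966 94.57662678486693
```

View pics/c8.png

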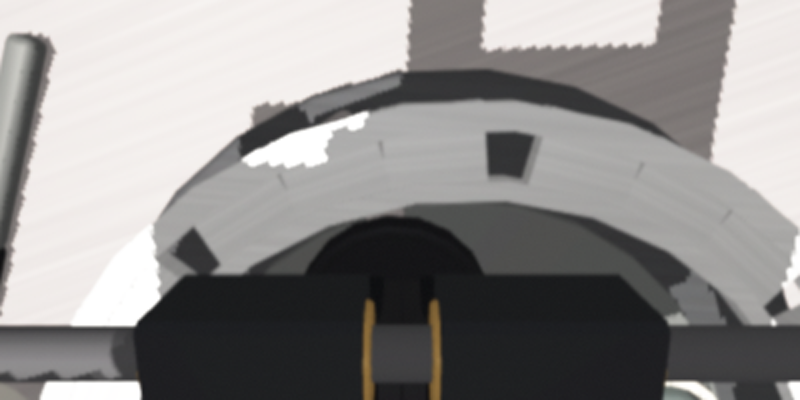

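View pics/c9.png

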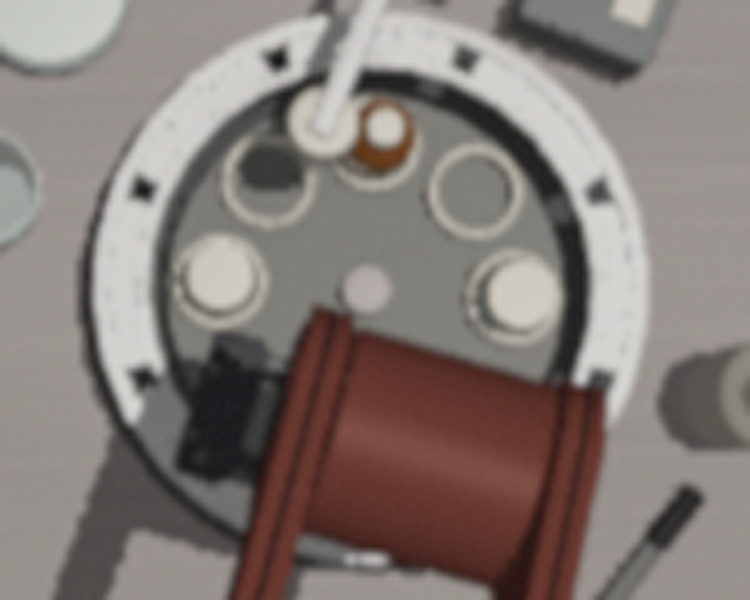

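Call:
{"op": "servo_tool", "data": {
  "motion": [-0.05, -0.16, 0, 0, -0.1, -0.32, 0, 0, -0.16, -0.47, 0, 0, -0.23, -0.63, 0, 0, -0.31, -0.77, 0, 0, -0.39, -0.92, 0, 0, -0.47, -1.06, 0, 0, -0.47, -1.06, 0, 0]
}}

```text
time: 5.47
position: [494.1, -104.0, 110.3]
tcp_rot: [0.527, 3.096, -0.001]
ft_force: [-1.4, -1.3, 6.7]
opening: 0.4
```

Run:
```python
from h import *
for n in('wrist','top'): grab(n,n+'5')
crop('wrist5',90,100,490,300,2,'c10');crop('top5',260,150,410,270,5,'c11')
s=r.sense();p=s['position'];print(s['time'],p,s['ft_force'],np.degrees(np.arctan2(p[1]-A[1],p[0]-A[0])),np.hypot(*(p[:2]-A)))
M=R.from_rotvec(s['tcp_rot']).as_matrix()
for d in np.arange(38.5,51,1): print(d,(M.T@np.r_[pad(156+d)-pad(193.5),0]/25)[:2].round(2))
```

```text
5.5667 [ 494.168 -103.959  110.407] [-1.838 -1.923  7.193] -166.55190752555694 94.42041808115903
38.5 [-0.04 -0.06]
39.5 [-0.07 -0.11]
40.5 [-0.11 -0.16]
41.5 [-0.15 -0.22]
42.5 [-0.19 -0.27]
43.5 [-0.23 -0.32]
44.5 [-0.27 -0.37]
45.5 [-0.32 -0.42]
46.5 [-0.36 -0.47]
47.5 [-0.41 -0.52]
48.5 [-0.45 -0.57]
49.5 [-0.5  -0.62]
50.5 [-0.55 -0.67]
```

View pics/c10.png

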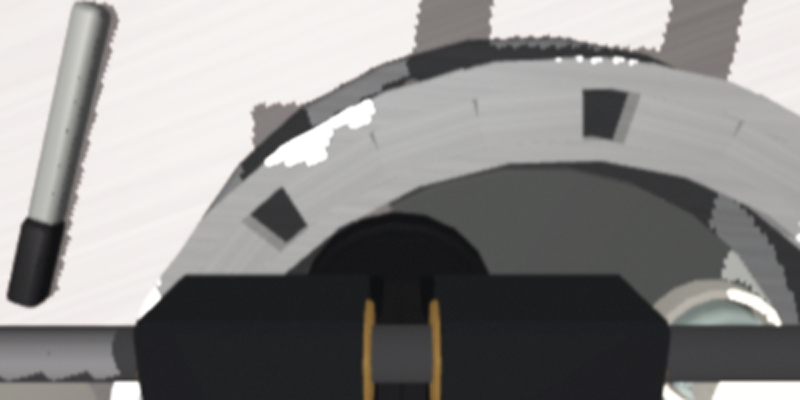

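View pics/c11.png

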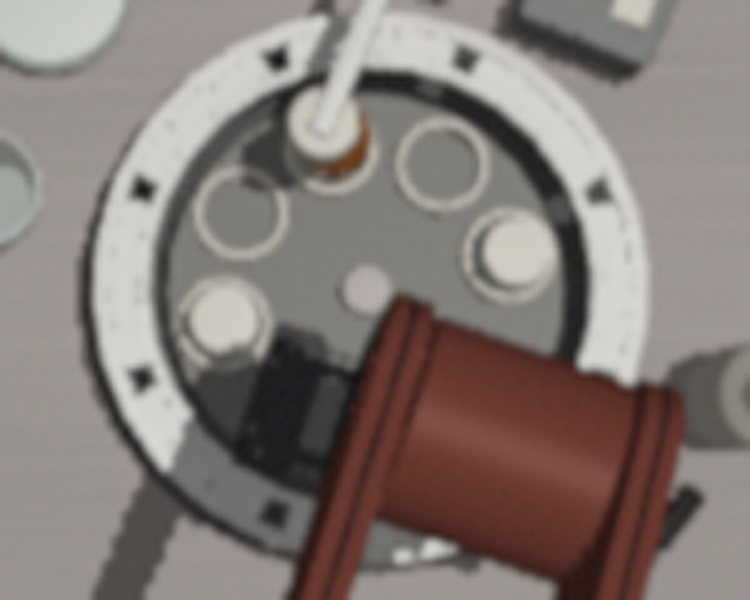

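Call:
{"op": "servo_tool", "data": {
  "motion": [0, 0, -0.12, 0, 0, 0, -0.24, 0, -0.04, -0.06, -0.24, 0, -0.07, -0.11, -0.24, 0, -0.11, -0.16, -0.24, 0, -0.15, -0.22, -0.24, 0, -0.19, -0.27, -0.24, 0, -0.23, -0.32, -0.24, 0, -0.27, -0.37, -0.24, 0]
}}

```text
time: 6.32
position: [496.4, -113.7, 114.9]
tcp_rot: [-0.527, -3.096, -0.002]
ft_force: [-1.0, 6.1, 2.0]
opening: 0.5
```

Run:
```python
from h import *
for n in('wrist','top'): grab(n,n+'6')
crop('wrist6',90,100,490,300,2,'c12')
for i in range(3):
  s=r.sense();p=s['position'];print(s['time'],p,s['ft_force'],np.degrees(np.arctan2(p[1]-A[1],p[0]-A[0])),np.hypot(*(p[:2]-A)));grab('side','side6')
```

```text
6.4167 [ 496.383 -113.666  114.909] [-1.4    3.073  1.325] -160.53926846372752 95.04717537807554
6.4667 [ 496.39  -113.675  114.947] [-0.895  1.853  0.83 ] -160.53280460302716 95.04286743782053
6.5167 [ 496.386 -113.679  114.945] [-0.889  3.073  0.698] -160.53142950887113 95.04891463399836
```

View pics/c12.png

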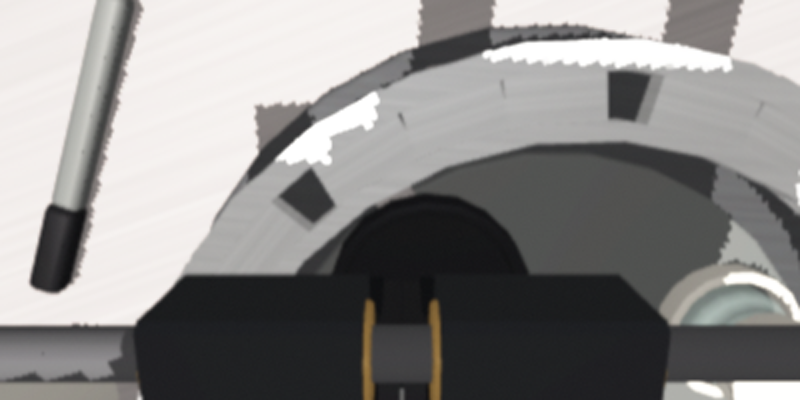

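Call:
{"op": "servo_tool", "data": {
  "motion": [-0.05, -0.05, 0, 0, -0.09, -0.1, 0, 0, -0.14, -0.15, 0, 0, -0.18, -0.2, 0, 0, -0.2, -0.22, 0, 0]
}}

```text
time: 6.98
position: [499.4, -119.6, 115.0]
tcp_rot: [-0.526, -3.096, -0.004]
ft_force: [-0.5, 8.5, 1.8]
opening: 0.4
```

Run:
```python
from h import *
for n in('wrist','top'): grab(n,n+'7')
crop('wrist7',90,100,490,300,2,'c13')
for i in range(3):
  s=r.sense();p=s['position'];print(s['time'],p,s['ft_force'],np.degrees(np.arctan2(p[1]-A[1],p[0]-A[0])),np.hypot(*(p[:2]-A)));grab('side','side7')
```

```text
7.0833 [ 499.452 -119.781  114.946] [0.379 6.513 0.042] -156.4168341318434 94.43479333163897
7.1333 [ 499.471 -119.848  114.965] [-0.404  5.505  0.202] -156.37517886763752 94.443974926882
7.1833 [ 499.472 -119.824  114.965] [ 0.496  6.279 -0.691] -156.38828738152924 94.43411980905331
```

View pics/c13.png

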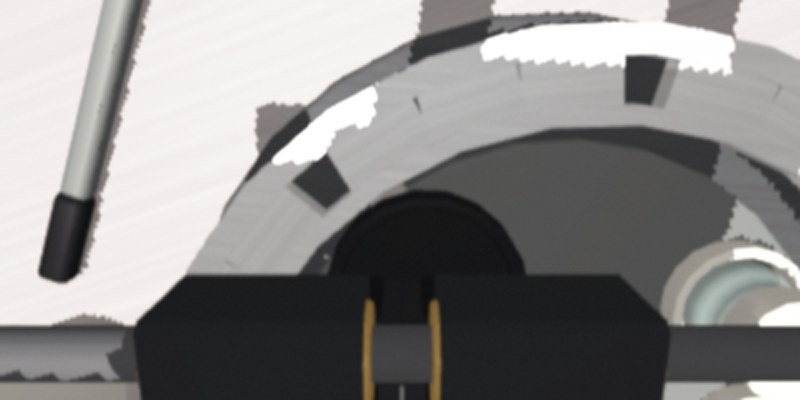

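Call:
{"op": "servo_tool", "data": {
  "motion": [-0.03, -0.03, 0, 0, -0.05, -0.05, 0, 0, -0.08, -0.07, 0, 0, -0.1, -0.1, 0, 0, -0.1, -0.1, 0, 0]
}}

```text
time: 7.65
position: [502.4, -125.0, 116.6]
tcp_rot: [0.526, 3.094, -0.002]
ft_force: [-0.5, 2.0, 6.7]
opening: 0.3
```

Run:
```python
from h import *
for n in('wrist','top'): grab(n,n+'8')
crop('wrist8',90,100,490,300,2,'c14')
for i in range(3):
  s=r.sense();p=s['position'];print(s['time'],p,s['ft_force'],np.degrees(np.arctan2(p[1]-A[1],p[0]-A[0])),np.hypot(*(p[:2]-A)));grab('side','side8')
```

```text
7.75 [ 502.375 -124.95   116.738] [-0.133  1.336  5.629] -152.81452335085345 94.0095248448814
7.8 [ 502.329 -124.94   116.705] [-0.921  1.543  6.74 ] -152.83296416821423 94.0466719579865
7.85 [ 502.368 -124.97   116.733] [-0.185  1.08   6.079] -152.80609706090286 94.025394042264
```

View pics/c14.png

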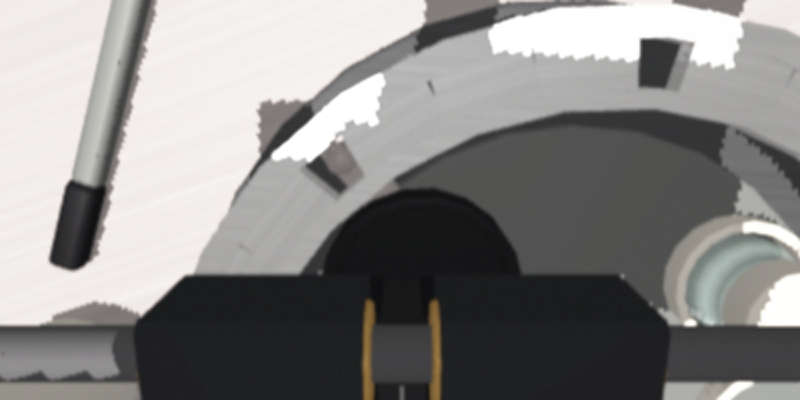

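The pin is visible in the next hole at crop (343,160), and the spring pushes up with 6 N. I'm lifting slowly so the plunger follows.

Call:
{"op": "servo_tool", "data": {
  "motion": [0, 0, -0.12, 0, 0, 0, -0.25, 0, 0.05, 0.05, -0.4, 0, 0.1, 0.1, -0.55, 0, 0.15, 0.15, -0.7, 0, 0.15, 0.15, -1.0, 0, 0.15, 0.15, -1.5, 0, 0.15, 0.15, -2.3, 0, 0.15, 0.15, -3.2, 0, 0.15, 0.15, -4.0, 0]
}}

```text
time: 8.73
position: [498.6, -119.2, 217.0]
tcp_rot: [-0.526, -3.097, 0.0]
ft_force: [0.7, 0.3, -0.1]
opening: 0.6
```

Run:
```python
from h import *
for n in('wrist','side'): grab(n,n+'9')
crop('wrist9',90,80,490,300,2,'c15');crop('side9',190,130,400,300,3.8,'c16')
s=r.sense();p=s['position'];print(s['time'],p,s['ft_force'])
```

```text
8.8333 [ 501.01  -120.158  219.99 ] [0.809 0.757 0.44 ]
```

View pics/c15.png

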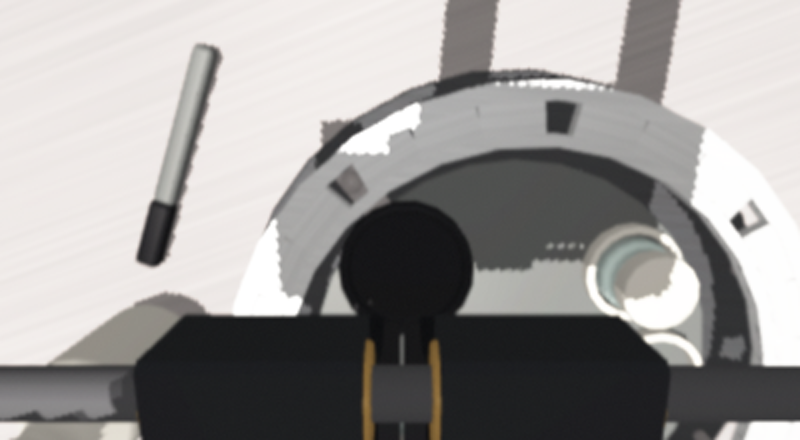

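View pics/c16.png

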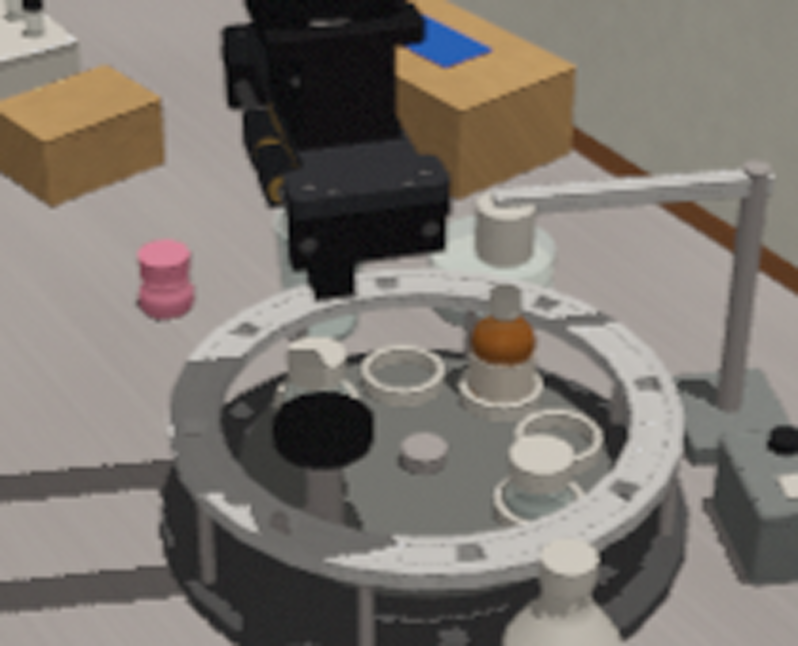

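Call:
{"op": "servo_tool", "data": {
  "motion": [0.4, 0.4, -0.1, 0, 1.3, 1.3, -0.3, 0, 2.4, 2.4, -0.5, 0, 3.5, 3.5, -0.5, 0, 4.6, 4.6, -0.5, 0, 5.7, 5.7, -0.5, 0, 6.8, 6.8, -0.5, 0, 7.8, 7.8, -0.5, 0, 8.6, 8.6, -0.5, 0, 9, 9, -0.5, 0]
}}

```text
time: 9.67
position: [357.7, 169.9, 226.5]
tcp_rot: [-0.522, -3.095, -0.0]
ft_force: [0.8, -0.6, 0.0]
opening: 0.3
```

Run:
```python
from h import *
for n in('top','side'): grab(n,n+'a')
crop('topa',260,100,450,290,4,'d1');crop('sidea',220,160,420,310,4,'d2')
s=r.sense();p=s['position'];print(s['time'],p,s['ft_force'])
a=np.radians(201.1)
for z in(127,121,115): print('dish',z,(proj('sidea',[*pad(201.1),z])-[220,160])*4,(proj('side0',[*pad(156.1),z])-[220,160])*4)
for z in(88,82): print('pin',z,(proj('sidea',[*pad(201.1,135),z])-[220,160])*4,(proj('side0',[*pad(156.1,135),z])-[220,160])*4)
```

```text
9.7667 [358.434 169.246 226.598] [-0.309 -0.329 -0.227]
dish 127 [220.39  319.152] [152.649 251.171]
dish 121 [220.568 328.472] [153.018 260.25 ]
dish 115 [220.744 337.735] [153.384 269.276]
pin 88 [174.616 417.753] [ 82.82  316.047]
pin 82 [174.936 426.815] [ 83.385 324.804]
```

View pics/d1.png

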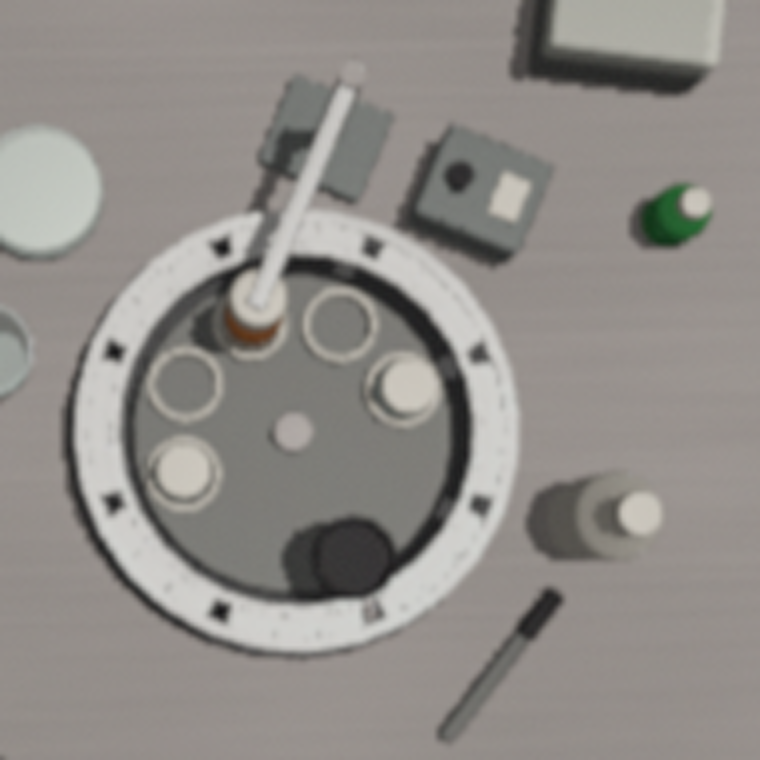

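View pics/d2.png

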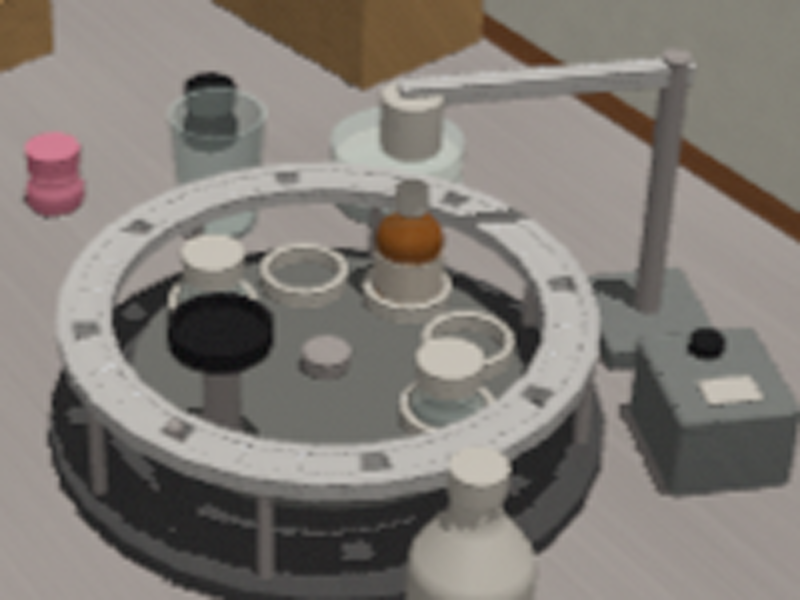

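Run:
```python
from h import *
crop('side0',225,205,285,255,6,'e1');crop('sidea',235,230,295,280,6,'e2')
crop('top0',300,225,370,265,6,'e3');crop('topa',300,225,370,265,6,'e4')
I=[cv2.imread(f'pics/e{i}.png') for i in(1,2,3,4)]
a=np.hstack(I[:2]);b=np.hstack(I[2:]);w=800
cv2.imwrite('pics/e.png',np.vstack([cv2.resize(x,(w,int(x.shape[0]*w/x.shape[1]))) for x in(a,b)]))
```

```text
(no output)
```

View pics/e.png

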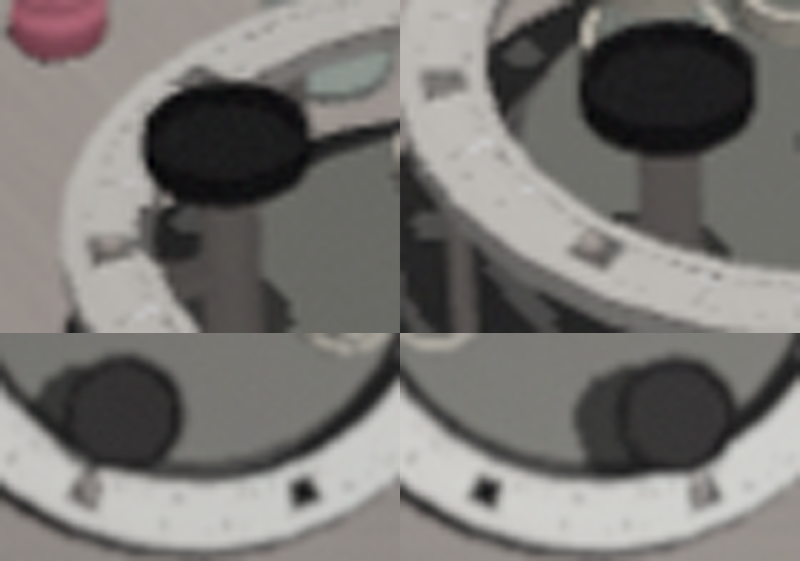

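Run:
```python
from h import *
print(order.finish_job())
```

```text
the job is handed in; nothing more can be done
None
```

The tall amber bottle is now under the reading head, and the carousel's pin is locked in the next hole counter-clockwise (+0.785 rad).

- **Moves:** With the gripper shut, I pressed the plunger in to about 20 mm and turned the carousel about 37°. I then eased up to about 14 mm and dragged the dish by its rim until the pin sprang into the next hole. After that I lifted slowly and moved clear. The job took about 10 s of the 38 s.
- **Checks:**
  - In the last top and side pictures the pin stands out of the next hole as it did at the start, and the dish is back at full height.
  - Both jars and the bottle are in their pockets, and the other things around the carousel have not moved.
  - The wrist force settled within about 1 N of zero after moving clear, and the highest reading during the job was about 9 N.
- **Limits of the checks:** I judged the dish height and dial angle from the pictures, to a few millimetres. No check failed or disagreed.

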